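# Tong a hooked spoon lure into the tackle tray

### The arm

A 6-joint arm with a two-finger parallel gripper is mounted at the origin on the work surface. World frame = base frame: x ahead of the robot, y to its left, z up, the work surface at z = 0. Lengths are in m, angles in rad, forces in N, time in s.
With the tool pointing down it reaches from about 0.275 to 0.875 m from the base axis. Payload 12.5 kg.
Tool frame: the origin (TCP) lies at the very end of the fingers, on their centre line; the grasp point (between the pads) lies 19 mm behind it; z points along the fingers, y is the line along which they close (so a half turn about z gives the same grasp; the last joint's range is limited). The gripper opens to 85 mm and grips with 20 to 120 N. Pads are 22 mm wide; open, the fingers measure 114 mm over their backs; the gripper's body (76 mm by 85 mm) begins 54 mm behind the grasp point. The pads swing forward as they close: fully open they stand 13 mm farther back than shut.
Start: joints at [-1.339, 0.351, 1.652, -0, 1.139, -0.085], TCP at [0.171, -0.523, 0.231] pointing down, gripper open.
Joint ranges: [-2.75, 2.75], [-0.79, 2.1], [0.01, 2.65], [-1.57, 4.71], [0.07, 3.14], [-2.87, 2.87]. Speed limits (rad/s): [2.22, 2.22, 2.79, 3.14, 3.14, 3.14].

### API

Orientations are given as a 3x3 rotation matrix whose columns are the frame's x, y, z axes.
In Python, from bench import manip gives the robot as it stands. Calls block until the motion is done:
- manip.move_ptp(position, orientation): joint-space move of the TCP to a pose.
- manip.move_l(position, attitude=None, max_speed=0.15): straight line of the TCP; attitude=None keeps the orientation; max_speed is the mean speed in m/s.
- manip.move_j(angles): joint-space move.
- manip.set_gripper(opening, effort=None): opening from 0.0 (shut) to 1.0 (fully open); effort is the grip in N (None keeps the last); returns when the fingers have stopped.
- manip.dwell(seconds).
- manip.inverse_kinematics(position, orientation): joint angles nearest the present ones, or None.
- manip.grab_frame(name): name is "scene" or "top" or "wrist"; returns (picture, depth): 420x560x3 uint8, red, green, blue; 420x560 float32, m along the optical axis (not along the pixel's ray), 0 where there is no reading.
- manip.get_calibration(name): a dict with "camera_matrix" (3x3 intrinsics, pixels), "k1" (the pictures are not rectified: a ray, as slopes to the right and down, at radius r is drawn at 1 + k1 r^2 times it, then the intrinsics apply), "R" (3x3) and "t" (3): a world point X has camera coordinates R X + t. Camera axes: x right, y down, z forward; pixel columns grow to the right and rows downward; lengths in m; the calibration is good to about 2 mm. A picture is of the moment at which its call begins: read the wrist's pose just before it. get_calibration takes no time and is no camera call; for the wrist camera it gives the pose at the moment of the call.
A pose or a line that the arm cannot do raises manip.Unreachable and nothing moves.
- manip.sign_off(): hands the job in; it is judged then, once.
Trained networks look in the newest picture that a camera, given by its name, has taken for a name from the list of things; names that differ only in an ending like _2 or _b are one class to them, and where a whole thing is asked for, a point or a joint stands for the part that bears it (a point fixed in the world has none). Each returns a list of dicts, best first, with "confidence" (0 to 1); they miss things now and then, are a little off and sometimes report something else, mostly with a low value. They report only what shows in the picture. A call takes as long as a camera call.
- manip.look_for(camera, name): "at" ([x, y, z] in m, in world coordinates, good to about 4 mm: the middle of the surface that is visible of it).
Readings, each from a call of its own:
- manip.current_time(): time.
- manip.current_qpos(): joint angles.
- manip.current_joint_vel(): joint speeds.
- manip.current_joint_torque(): joint torques, N m.
- manip.current_ee_pos(): TCP position.
- manip.current_tcp_rot(): TCP orientation.
- manip.current_force(): force on the tool from outside, world axes, zero at the start.
- manip.current_ft_torque(): the same for the moment, N m.
- manip.current_grip_width(): opening from 0.0 (shut) to 1.0 (fully open).
- manip.current_grip_force(): force on a finger pad.
Only numpy, scipy, OpenCV 4.12 (cv2) and the standard library are available. Lean on these libraries where they do the work, as an engineer would, in place of code of your own. Each camera call takes 0.05 s, during which the arm holds its last target. There are 200 camera calls.

### The job

The stainless spoon lure on the bench has a sharp treble hook, so keep fingers off it: take the tongs from their wooden caddy, pick the lure up with them and lower it, without dropping it, to lie flat on the floor of the long front compartment of the tackle box's open tray. Finish with the tongs standing upright in their caddy again and the tray pushed fully home. Leave the wooden float, the reel and the lantern where they are.

Things in the scene. Friction and masses are not known exactly. Their poses are not given: they have to be found in the camera images.
- tongs: Parallel tongs standing on their tips, 149 mm tall, 90 g. Origin midway between the tips' lower ends, z up, y the closing line. Two aluminium legs, 24 mm wide (x), 5 mm thick, 58 mm over their outer faces when open; a spring holds them open. Squeezed, both slide inwards up to 14 mm each, staying parallel (1.5 N per mm). Black head block, 28 x 24 mm (x, y), from z = 133 up.
- tongs_grip (a point): Point midway between the tongs' legs, 112 mm above their tips, where the gripper takes the legs' outer faces from above, closing along the tongs' y. At an outer width of about 50 mm the tongs are held with their tips open; beyond 58 mm they are let go.
- tongs_tips (a point): Point midway between the tongs' rubber tip pads, 5 mm above the tips' lower ends. Pads 28 mm wide (x), 30 mm tall; gap between them = outer width over the legs minus 17 mm (41 mm open, 24 mm on the lure at an outer width of 41 mm).
- caddy: Fixed open wooden caddy for the tongs, outside 74 (x) x 104 (y) x 32 mm high, walls and floor 8 mm: inside 58 x 88 mm. Origin: centre of its underside; the tongs' origin stands near x = y = 0, z = 8 mm, their y axis along the caddy's y (either way round).
- lure: Stainless spoon lure lying flat, about 60 g. Blade 72 mm long (x); its middle 40 mm has straight sides, 24 mm wide (y), 10 mm thick; split ring at the -x end, treble hook at the +x end; overall x = -43 to +52 mm. Origin: centre of the blade's underside (centre of mass close by), z up.
- tacklebox: Fixed black plastic tackle box, 200 (x) x 260 (y) x 100 mm high, carry handle on top to 113 mm. Origin: centre of its underside; its front, with the tray, faces its -x.
- tray (a joint): How far the tackle box's tray is pulled out towards the box's -x, in m: 0 is fully home (front flush), 0.125 the stop. It starts about 0.10 to 0.12 open and slides with 1 to 2 N.
- slot (a point): Centre of the floor of the tray's long front compartment, 10 mm above the bench; axes as the tackle box. Inside 76 mm (x) by 142 mm (y); walls 32 mm above the floor, front panel 42 mm. The lure goes in lengthwise along y, either way round, the tongs' legs opening along x. The short compartment beside it (+y), with steel balls, is not for the lure.
- tray_front (a point): Middle of the upper edge of the tray's front face, 52 mm above the bench; the face is 240 mm wide (y), reaches down to 6 mm above the bench and is pushed along the tackle box's +x. A pull tab, 28 mm proud, 90 mm wide and 6 mm thick, juts out of its middle 43 mm above the bench; the tray can be pushed by the tab.
- float: Wooden float lying on its side, 94 mm long (x) over its stem, body 60 mm long, 25 mm thick; origin at the underside's centre. To be left alone.
- lantern: Aluminium camping lantern, 100 mm across, 207 mm tall with its bail. Origin: centre of its underside. To be left alone.
- reel: Fishing reel lying on its side, 68 mm across, 72 mm tall with its cork-knobbed crank to -x. Origin: centre of its underside. To be left alone.

How it is judged:
On the way, in this order (a step that is already met when the one before it is completed fails the run):
1. the lure is lifted clear of the bench in the tongs (height (world z) of lure above 0.03 m and contact force between tongs and lure above 0.3 N), for 0.2 s.
2. the lure lies flat in the tray's long front compartment, let go by the tongs (x of lure in the frame of slot between -0.034 and 0.034 m and y of lure in the frame of slot between -0.045 and 0.045 m and z of lure in the frame of slot between -0.004 and 0.006 m and angle between lure's own z axis and vertical below 0.2 rad and contact force between tongs and lure below 0.05 N and linear speed of lure below 0.05 m/s), for 0.2 s.
At the end, for the whole second after the job is handed in: Lure flat (0.2 rad) on the long compartment's floor (origin within 34 mm in x, 45 mm in y, 6 mm in height of slot), free of the tongs; tongs upright (0.15 rad) on the caddy floor, within 25 mm of its middle in x and y; tray home within 6 mm; all at rest (x of lure in the frame of slot between -0.034 and 0.034 m and y of lure in the frame of slot between -0.045 and 0.045 m and z of lure in the frame of slot between -0.004 and 0.006 m and angle between lure's own z axis and vertical below 0.2 rad and contact force between tongs and lure below 0.05 N and x of tongs in the frame of caddy between -0.025 and 0.025 m and y of tongs in the frame of caddy between -0.025 and 0.025 m and z of tongs in the frame of caddy below 0.013 m and angle between tongs's own z axis and vertical below 0.15 rad and linear speed of each of lure, tongs below 0.02 m/s and value of joint tray between -0.01 and 0.006 m); the robot touches nothing.
It fails at once if fingers or arm touch the lure (contact force between any of the fingers, the arm and lure above 0.3 N).
It fails at once if the lure is dropped (it moves faster than 0.6 m/s while not in the tongs) (linear speed of lure above 0.6 m/s and contact force between tongs and lure below 0.02 N).
It fails at once if float, reel or lantern moved by more than 30 mm (distance of any of float, reel, lantern from where it was at the start of the episode above 0.03 m).
It also fails if it takes over 72 s, if anything falls off the work surface, if the arm or the gripper's body presses on something with over 40 N, if the wrist force passes 120 N, or if a joint passes its speed limit or range.

## Working session

There is one attempt and no reset: what is moved stays moved. The work goes in short steps, each a Python script; the robot and the scene stay as the last script left them, time stands still between calls to the robot, and variables do not carry over. Pictures are saved under pics/ and viewed, at most 10 in all, crops included, and the job is handed in when it is done.

```bash
mkdir -p pics; cat > h.py <<'E'
import numpy as np, cv2
from bench import manip as m
def cloud(cam):
    c=m.get_calibration(cam); im,d=m.grab_frame(cam)
    K=np.array(c["camera_matrix"]);R=np.array(c["R"]);t=np.array(c["t"])
    v,u=np.mgrid[0:420,0:560]
    xd=np.stack([(u-K[0,2])/K[0,0],(v-K[1,2])/K[1,1]],-1)
    x=xd.copy()
    for _ in range(15): x=xd/(1+c["k1"]*(x**2).sum(-1,keepdims=True))
    P=np.concatenate([x,np.ones(x.shape[:2]+(1,))],-1)*d[...,None]
    W=(P-t)@R
    W[d==0]=np.nan
    return im,W
def save(n,im): cv2.imwrite(f"pics/{n}.png",im[...,::-1])
def down(yaw): # tool y axis in world at angle yaw
    y=np.array([np.cos(yaw),np.sin(yaw),0]);z=np.array([0,0,-1.]);return np.stack([np.cross(y,z),y,z],1)
E
python3 - <<'E'
from h import *
for cam in ["top","scene"]:
    im,W=cloud(cam);save(cam+"1",im);np.save(cam+"1.npy",W)
    for n in ["tongs","caddy","lure","tacklebox","tray","slot","tray_front","float","lantern","reel"]:
        print(cam,n,[(np.round(r["at"],3).tolist(),round(r["confidence"],2)) for r in m.look_for(cam,n)[:2]])
print(m.current_time(), m.current_tcp_rot())
im=np.hstack([cv2.imread("pics/top1.png"),cv2.imread("pics/scene1.png")])
E
```

```text
top tongs [([0.602, -0.239, 0.151], 0.76)]
top caddy [([0.603, -0.238, 0.016], 0.63)]
top lure [([0.42, -0.367, 0.015], 0.58), ([0.571, 0.126, 0.009], 0.39)]
top tacklebox [([0.666, 0.157, 0.1], 0.84)]
top tray []
top slot [([0.573, 0.128, 0.012], 0.73), ([0.597, -0.238, 0.148], 0.32)]
top tray_front [([0.568, 0.125, 0.013], 0.72), ([0.606, -0.239, 0.013], 0.71)]
top float [([0.466, -0.147, 0.019], 0.67)]
top lantern [([0.57, 0.493, 0.151], 0.98)]
top reel [([0.672, -0.428, 0.044], 0.9), ([0.6, -0.235, 0.15], 0.47)]
scene tongs [([0.608, -0.24, 0.102], 0.63)]
scene caddy [([0.614, -0.236, 0.021], 0.97), ([0.603, -0.24, 0.106], 0.28)]
scene lure [([0.422, -0.372, 0.012], 0.62)]
scene tacklebox [([0.692, 0.169, 0.101], 0.81)]
scene tray [([0.548, 0.123, 0.018], 0.78)]
scene slot [([0.546, 0.125, 0.017], 0.65)]
scene tray_front [([0.544, 0.122, 0.02], 0.68)]
scene float [([0.476, -0.139, 0.019], 0.52)]
scene lantern [([0.598, 0.524, 0.154], 0.92)]
scene reel [([0.683, -0.431, 0.045], 0.9)]
1.1 [[ 9.50250080e-01  3.11488019e-01 -1.44633665e-05]
 [ 3.11488019e-01 -9.50250080e-01  1.33886701e-05]
 [-9.57340483e-06 -1.72277502e-05 -1.00000000e+00]]
```

View pics/top1.png

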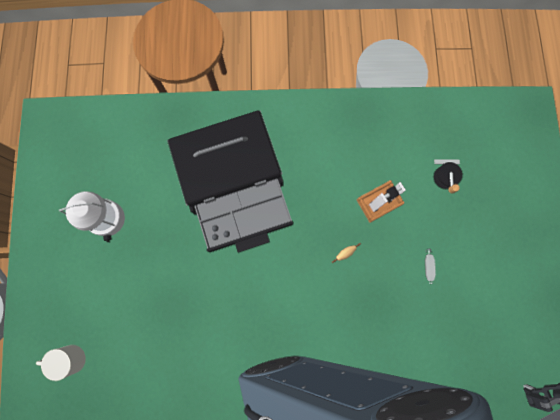

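View pics/scene1.png

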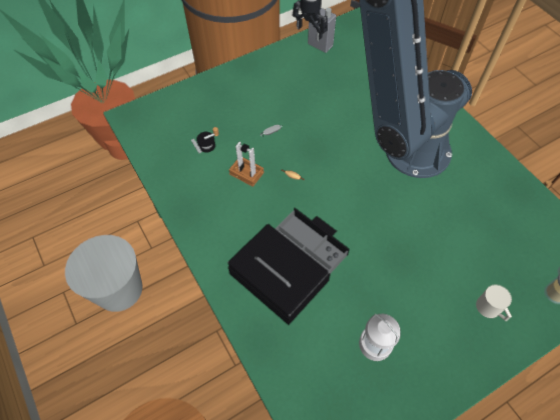

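The top view shows the tongs and caddy at (382,200), the lure at (430,266) nearly along world x, the tackle box tray at (245,215) and the float at (345,253). The scene view agrees: caddy (247,172), lure (271,130). Next, closer wrist views.

```bash
python3 - <<'E'
from h import *
R0=m.current_tcp_rot()
for n,p in dict(lure=(0.40,-0.37,0.30),caddy=(0.56,-0.24,0.36),tray=(0.53,0.12,0.36)).items():
    R=down(0) if 0 else np.array(R0)
    try: m.move_ptp(p,R)
    except m.Unreachable as e: print(n,e); continue
    im,W=cloud("wrist");save("w_"+n,im);np.save("w_"+n+".npy",W)
    for q in ["lure","tongs","caddy","slot","float","tray_front"]:
        print(n,q,[(np.round(r["at"],3).tolist(),round(r["confidence"],2)) for r in m.look_for("wrist",q)[:2]])
    print(m.current_qpos())
print(m.current_time())
a=[cv2.resize(cv2.imread(f"pics/w_{n}.png"),(400,300)) for n in("lure","caddy","tray")]
cv2.imwrite("pics/w3.png",np.vstack([np.hstack(a[:2]),np.hstack([a[2],a[2]*0])]))
E
```

```text
lure lure [([0.428, -0.372, 0.007], 0.64)]
lure tongs []
lure caddy []
lure slot []
lure float []
lure tray_front []
[-8.32868504e-01  2.79300676e-01  1.57704550e+00 -3.05650842e-05
  1.28553499e+00  4.22035026e-01]
caddy lure [([0.426, -0.37, 0.01], 0.6)]
caddy tongs [([0.606, -0.244, 0.154], 0.78)]
caddy caddy [([0.618, -0.238, 0.009], 0.75)]
caddy slot [([0.58, 0.087, 0.008], 0.67)]
caddy float [([0.478, -0.148, 0.019], 0.9)]
caddy tray_front [([0.584, 0.084, 0.009], 0.71)]
[-4.82456973e-01  3.70881222e-01  1.30882018e+00 -2.44285649e-05
  1.46209335e+00  7.72555588e-01]
tray lure [([0.426, -0.372, 0.006], 0.62)]
tray tongs [([0.594, -0.221, 0.046], 0.9)]
tray caddy [([0.609, -0.222, 0.015], 0.71), ([0.599, -0.22, 0.044], 0.58)]
tray slot [([0.568, 0.13, 0.008], 0.86)]
tray float [([0.478, -0.14, 0.018], 0.86)]
tray tray_front []
[ 1.36248033e-01  2.38484263e-01  1.48625414e+00 -6.92889773e-06
  1.41693207e+00  1.39087315e+00]
5.4583
```

View pics/w3.png

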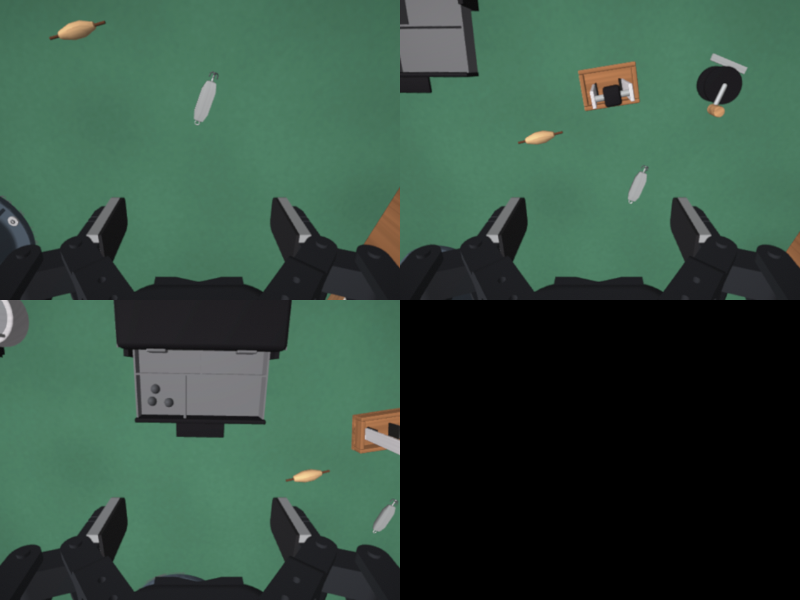

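The wrist views show the lure at (205,100), hook end up, in the first tile. The tongs stand centred in the caddy at (610,90) in the second. The tray is open with its long compartment at (228,395) in the third. Now fit the poses from the point clouds.

```bash
python3 - <<'E'
from h import *
def fit(P,name):
    P=P[:,:2]*1000
    r=cv2.minAreaRect(P.astype(np.float32)); b=cv2.boxPoints(r)
    print(name,len(P),"c",np.round(r[0],1),"sz",np.round(r[1],1),"ang",round(r[2],1),"med",np.round(np.median(P,0),1))
def box(W,c,h,z0,z1): return (abs(W[...,0]-c[0])<h)&(abs(W[...,1]-c[1])<h)&(W[...,2]>z0)&(W[...,2]<z1)
def hsv(n): return cv2.cvtColor(cv2.imread(f"pics/{n}.png"),cv2.COLOR_BGR2HSV)
for n in ("lure","caddy"):
    W=np.load(f"w_{n}.npy");H=hsv("w_"+n)
    k=box(W,(.427,-.371),.07,-.02,.03)&((H[...,1]<70)&(H[...,2]>110))
    P=W[k]; fit(P,"lure/"+n); c=P[:,:2]-P[:,:2].mean(0);ev,V=np.linalg.eigh(c.T@c)
    a=V[:,1];a=a*np.sign(a[0]);s=c@a;o=c@V[:,0]
    mid=abs(s)<.015
    print(" axis yaw",np.arctan2(a[1],a[0]),"mean",P.mean(0),"s",s.min(),s.max(),"side mid",np.percentile(o[mid],[1,99]),V[:,0], "z",np.median(P[:,2]))
for n in ("w_caddy","top1","scene1"):
    W=np.load(f"{n}.npy");H=hsv(n)
    k=box(W,(.603,-.238),.09,.024,.038)&(H[...,0]<25)&(H[...,1]>80)
    fit(W[k],"rim/"+n)
    k=box(W,(.603,-.238),.09,.148,.17); fit(W[k],"head/"+n)
    k=box(W,(.603,-.238),.09,.06,.138); fit(W[k],"legs/"+n)
for n in ("w_tray","top1","scene1"):
    W=np.load(f"{n}.npy")
    k=box(W,(.62,.15),.25,.09,.106); fit(W[k],"boxtop/"+n)
    k=box(W,(.545,.12),.16,.046,.058); fit(W[k],"panel/"+n)
    k=box(W,(.545,.12),.16,.037,.049); fit(W[k],"walls+tab/"+n)
    k=box(W,(.545,.12),.16,.006,.016); fit(W[k],"floor/"+n)
E
```

```text
lure/lure 1243 c [ 425.2 -373.3] sz [26.8 92.2] ang 88.5 med [ 425.6 -372.7]
 axis yaw -0.014722749372082466 mean [ 0.42524351 -0.3726595   0.0075512 ] s -0.0461994943792802 0.046058013294935446 side mid [-0.01258866  0.01375138] [-0.01472222 -0.99989162] z 0.008569858544288782
lure/caddy 771 c [ 426.  -374.8] sz [30.2 97. ] ang 89.5 med [ 426.5 -372.3]
 axis yaw 0.002930992311675838 mean [ 0.425867   -0.37220135  0.00727029] s -0.048388426005481884 0.04863389396893318 side mid [-0.01227697  0.01716667] [ 0.00293099 -0.9999957 ] z 0.008548587458079985
rim/w_caddy 1375 c [ 608.5 -244.7] sz [ 73.7 103.7] ang 27.1 med [ 618.5 -239.8]
head/w_caddy 1204 c [ 605.1 -244.8] sz [28.1 58.2] ang 28.6 med [ 605.8 -244.5]
legs/w_caddy 149 c [ 605.6 -243.9] sz [22.4 56.7] ang 29.3 med [ 619.1 -261.1]
rim/top1 319 c [ 608.8 -245.7] sz [ 73.4 104.3] ang 26.6 med [ 602.2 -236.6]
head/top1 205 c [ 603.9 -244.7] sz [27.6 59.2] ang 32.1 med [ 603.2 -243.4]
legs/top1 96 c [ 602.7 -243. ] sz [23.8 57.1] ang 29.2 med [ 591.7 -221.3]
rim/scene1 170 c [ 608.7 -243.6] sz [ 78.6 106.1] ang 26.9 med [ 622.9 -23
[... 398 characters left out ...]
]
floor/w_tray 14077 c [580.2 124.3] sz [120.  245.4] ang 17.2 med [580.9 125.7]
boxtop/top1 6754 c [719.9 174.3] sz [195.4 263. ] ang 17.0 med [714.7 172.8]
panel/top1 501 c [561.3 124.7] sz [154.3 259.8] ang 17.3 med [510.7 105. ]
walls+tab/top1 703 c [561.9 124.4] sz [155.4 257.7] ang 17.1 med [516.5 116.4]
floor/top1 3071 c [537.2 109.5] sz [298.8 300.1] ang 5.2 med [584.  125.8]
boxtop/scene1 4440 c [720.7 176.3] sz [195.2 261.6] ang 17.1 med [722.6 184.9]
panel/scene1 289 c [547.2 139.1] sz [283.2 140.7] ang 88.3 med [510.9 117.5]
walls+tab/scene1 446 c [555.2 133.9] sz [158.2 270.3] ang 7.2 med [525.9 121.7]
floor/scene1 1077 c [533.8 119.4] sz [317.1 291.9] ang 89.7 med [551.5 111.7]
```

```bash
python3 - <<'E'
from h import *
W=np.load("w_tray.npy");P=W[np.isfinite(W[...,0])]
y=.2985;ex=np.array([np.cos(y),np.sin(y)]);ey=np.array([-ex[1],ex[0]])
C=np.array([.7202,.1753]);X=(P[:,:2]-C)@ex*1000;Y=(P[:,:2]-C)@ey*1000;Z=P[:,2]*1000
print("height vs x (Y in -90..10)")
for x in range(-246,-96,3):
    k=(abs(X-x)<1.5)&(Y>-90)&(Y<-60)
    print(x,k.sum() and np.round(np.percentile(Z[k],[10,50,90])), end=";")
print("\nheight vs y in X -190..-160")
for q in range(-132,130,3):
    k=(abs(Y-q)<1.5)&(X>-190)&(X<-165)
    print(q,k.sum() and np.round(np.percentile(Z[k],[10,50,90])), end=";")
W=np.load("w_lure.npy");im=cv2.imread("pics/w_lure.png").astype(int)
k=(abs(W[...,0]-.427)<.07)&(abs(W[...,1]+.372)<.05)&(W[...,2]>-.02)
g=k&(im[...,1]-np.maximum(im[...,0],im[...,2])<15)
P=W[g]*1000
print()
for x in range(370,492,5):
    q=P[abs(P[:,0]-x)<2.5]
    if len(q)>3: print(x,len(q),np.round(np.percentile(q[:,1],[3,97]),1),round(np.median(q[:,2]),1))
E
```

```text
height vs x (Y in -90..10)
-246 [-2. -1.  0.];-243 [-2. -1.  1.];-240 [-2. -1.  1.];-237 [-2. -1.  0.];-234 [-2. -1.  1.];-231 [-2. -1.  0.];-228 [-1. -0.  1.];-225 0;-222 0;-219 0;-216 [50. 51. 52.];-213 [50. 51. 52.];-210 [49. 51. 52.];-207 [ 9. 26. 48.];-204 [  9. 427. 428.];-201 [ 10. 428. 429.];-198 [  9. 428. 429.];-195 [  9. 428. 429.];-192 [  9. 418. 428.];-189 [  9. 417. 423.];-186 [421. 430. 439.];-183 [421. 426. 438.];-180 [ 8.  9. 10.];-177 [ 8.  9. 10.];-174 [ 8.  9. 10.];-171 [ 8.  9. 10.];-168 [ 8.  9. 10.];-165 [ 8.  9. 10.];-162 [ 8.  9. 11.];-159 [ 8.  9. 10.];-156 [ 8.  9. 10.];-153 [ 8.  9. 10.];-150 [ 8.  9. 10.];-147 [ 8.  9. 10.];-144 [ 9.  9. 10.];-141 [ 8.  9. 11.];-138 [ 8.  9. 10.];-135 [ 8.  9. 10.];-132 [39. 41. 42.];-129 [ 9. 40. 42.];-126 [ 8.  9. 10.];-123 [ 8.  9. 10.];-120 [ 8.  9. 10.];-117 [ 8.  9. 11.];-114 [ 8.  9. 10.];-111 [ 8. 10. 11.];-108 [ 8.  9. 10.];-105 [ 8.  9. 10.];-102 [ 8.  9. 10.];-99 [ 8.  9. 11.];
height vs y in X -190..-160
-132 [-2. -1.  0.];-129 [-1. -1.  0.];-126 0;-123 0;-120 [40. 40. 41.];-117 [16. 37. 42.];-114 [ 8. 13. 35.
[... 1477 characters left out ...]
26. 41.];117 [40. 41. 41.];120 0;123 0;126 0;129 [-2. -1.  0.];
370 5 [-323.5 -322.2] 362.3
375 207 [-333.3 -322.4] 342.1
380 433 [-333.1 -322.3] 333.5
385 480 [-331.7 -329.2] 334.1
390 697 [-371.6 -324.6] 339.3
395 2126 [-331.7 -322.2] 347.0
400 658 [-382.3 -325.1] 365.1
405 4677 [-413.8 -329.1] 378.1
410 3444 [-419.3 -340.5] 378.3
415 1901 [-421.  -373.8] 375.5
420 1630 [-421.3 -374.3] 349.7
425 6572 [-420.5 -387.4] 369.6
430 433 [-419.9 -364.3] 358.0
435 88 [-384.4 -361.1] 9.2
440 88 [-385.2 -361.4] 8.9
445 87 [-384.  -361.6] 8.9
450 81 [-383.2 -362.6] 8.1
455 70 [-382.9 -364.2] 7.1
460 41 [-380.2 -366.4] 6.0
465 16 [-380.9 -366.6] 4.1
470 31 [-381.2 -366.4] 2.0
475 28 [-379.5 -367.4] 3.6
```

```bash
python3 - <<'E'
from h import *
for f in("w_lure","w_caddy"):
    W=np.load(f+".npy");im=cv2.imread(f"pics/{f}.png").astype(int)
    k=(abs(W[...,0]-.427)<.07)&(abs(W[...,1]+.372)<.04)&(W[...,2]>-.02)&(W[...,2]<.03)
    P=W[k&(im[...,1]-np.maximum(im[...,0],im[...,2])<15)]*1000
    for x in range(370,492,5):
        q=P[abs(P[:,0]-x)<2.5]
        if len(q)>3: print(x,len(q),np.round(np.percentile(q[:,1],[3,50,97]),1),round(np.median(q[:,2]),1),end="; ")
    print()
# take the tongs
yaw=np.deg2rad(-61.4)
m.set_gripper(1.0,40)
m.move_ptp((.605,-.2445,.26),down(yaw))
m.move_l((.605,-.2445,.098),max_speed=.12)
print(m.current_ee_pos(),m.current_force())
m.set_gripper(50/85,40)
print("w",m.current_grip_width()*85,m.current_grip_force(),m.current_force())
m.dwell(.2); m.move_l((.605,-.2445,.26),max_speed=.12)
im,W=cloud("scene");save("held",im[100:220,180:340])
print(m.current_grip_width()*85,m.current_grip_force(),m.current_force(),m.current_time())
im,W=cloud("wrist");save("heldw",im)
E
```

```text
380 9 [-375.7 -373.3 -371.2] 0.2; 385 14 [-376.6 -372.3 -367.9] 4.5; 390 40 [-381.2 -372.2 -365. ] 6.4; 395 62 [-381.4 -372.4 -363.3] 7.6; 400 65 [-383.1 -373.1 -362.5] 8.5; 405 81 [-384.8 -371.9 -360.8] 9.2; 410 83 [-383.8 -372.7 -360.8] 9.1; 415 85 [-385.4 -372.3 -360.7] 9.1; 420 86 [-384.  -372.5 -360.4] 8.9; 425 87 [-384.9 -372.7 -361.2] 9.1; 430 85 [-385.6 -373.1 -361.1] 9.2; 435 88 [-384.4 -372.1 -361.1] 9.2; 440 88 [-385.2 -373.1 -361.4] 8.9; 445 87 [-384.  -372.7 -361.6] 8.9; 450 81 [-383.2 -372.9 -362.6] 8.1; 455 70 [-382.9 -373.2 -364.2] 7.1; 460 41 [-380.2 -373.7 -366.4] 6.0; 465 16 [-380.9 -373.1 -366.6] 4.1; 470 31 [-381.2 -373.3 -366.4] 2.0; 475 28 [-379.5 -372.9 -367.4] 3.6; 
380 9 [-377.8 -373.7 -371. ] 0.2; 385 9 [-376.8 -371.  -367.8] 4.0; 390 22 [-384.2 -372.  -364.3] 7.0; 395 32 [-385.6 -371.9 -362. ] 7.6; 400 45 [-382.5 -370.8 -360.9] 8.6; 405 45 [-386.  -371.  -359.9] 9.2; 410 49 [-384.  -371.1 -360. ] 9.3; 415 53 [-383.4 -371.1 -360. ] 9.2; 420 50 [-384.2 -371.5 -360.4] 9.1; 425 53 [-385.9 -372.  -360.1] 9.3; 430 53 [-384.  -370.7 -360.4] 9.3; 435 54 [-386.2 -373.3 -360.3] 9.2; 440 53 [-385.4 -371.9 -360.3] 9.1; 445 52 [-383.5 -370.7 -360.6] 8.8; 450 54 [-384.2 -371.  -361.9] 8.1; 455 43 [-383.  -372.5 -363.9] 7.0; 460 31 [-379.7 -372.4 -365.1] 5.3; 465 14 [-380.  -373.3 -366.6] 1.5; 470 21 [-380.8 -373.3 -366.3] 3.0; 475 17 [-378.4 -372.6 -368.2] 4.3; 
[ 0.60537484 -0.24467755  0.09875994] [ 0.74611431  0.0323874  -0.05512089]
w 50.03752005291821 0.0 [-1.05209837  0.13972838  6.65436436]
49.99261550632582 2.926380895078182 [-0.84225528 -0.03836185 -1.56140473] 10.8
```

```bash
python3 - <<'E'
import cv2,numpy as np
a=cv2.resize(cv2.imread("pics/held.png"),(480,360),interpolation=2);b=cv2.resize(cv2.imread("pics/heldw.png"),(320,240))
c=np.zeros((360,800,3),np.uint8);c[:,:480]=a;c[:240,480:]=b;cv2.imwrite("pics/held2.png",c)
E
```

```text
(no output)
```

View pics/held2.png

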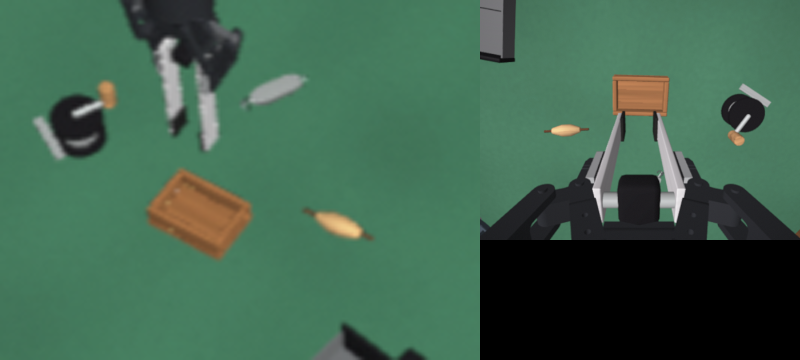

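The tongs hang between the fingers: legs at (172,75) and (205,100) in the scene crop, symmetric in the wrist view with pads at (622,125) and (655,125). I'll measure tip height and tilt next.

```bash
python3 - <<'E'
from h import *
T=np.array(m.current_ee_pos());R=np.array(m.current_tcp_rot())
for cam in("wrist","scene"):
    im,W=cloud(cam);Q=(W-T)@R*1000  # tool frame
    k=(abs(Q[...,0])<40)&(abs(Q[...,1])<40)&(Q[...,2]>8)&(Q[...,2]<120);q=Q[k]
    for z in range(10,100,10):
        s=q[abs(q[:,2]-z)<5]
        if len(s)>3: print(cam,z,len(s),"x",np.round(np.percentile(s[:,0],[5,50,95]),1),"y",np.round(np.percentile(s[:,1],[5,95]),1))
    print("zmax",np.percentile(q[:,2],[95,99,99.8]))
    L=m.look_for(cam,"tongs_tips");print([((np.array(r["at"])-T)@R,r["confidence"]) for r in L[:2]])
E
```

```text
wrist 10 280 x [-8.6  9.1 11.9] y [-24.   23.8]
wrist 20 348 x [-9.7  8.9 11.9] y [-24.2  23.9]
wrist 30 307 x [-9.1  8.8 11.9] y [-24.  24.]
wrist 40 259 x [-9.3  8.5 12. ] y [-24.1  23.7]
wrist 50 228 x [-9.3  8.7 12. ] y [-24.1  23.6]
wrist 60 275 x [-10.2   6.   12. ] y [-23.7  23.2]
wrist 70 587 x [-11.9   3.6  13.7] y [-21.6  21.1]
wrist 80 189 x [-9.9 11.7 13.9] y [-23.7  23.5]
wrist 90 156 x [-10.7  11.6  13.9] y [-23.5  23. ]
zmax [86.46900964 92.56439338 94.54262305]
[(array([ 0.00502331, -0.00164993, -0.0511939 ]), 0.64)]
scene 10 16 x [-7.4  7.6 14. ] y [-26.7  26.6]
scene 20 23 x [-9.2  4.5 12.9] y [-27.1  24.6]
scene 30 18 x [-9.4 -0.6 16.6] y [-26.9  27.9]
scene 40 22 x [-8.6  5.9 13.6] y [-27.7  23.5]
scene 50 21 x [-7.3  3.5 13.6] y [-26.3  25.6]
scene 60 31 x [-11.7   2.8  14.6] y [-26.3  24.7]
scene 70 31 x [-13.1   3.1  14.6] y [-26.9  22.2]
scene 80 16 x [-14.    4.1  13.4] y [-25.8  19.5]
scene 90 22 x [-11.1   2.6  11.8] y [-24.9  19.8]
zmax [90.19299956 94.10535191 95.35802685]
[(array([0.00330818, 0.01396915, 0.02179351]), 0.66)]
```

```bash
python3 - <<'E'
from h import *
yaw=-np.pi/2-.008;x,y=.425,-.3725
m.move_ptp((x,y,.24),down(yaw))
print(m.current_grip_width()*85,m.current_force())
m.move_l((x,y,.12),max_speed=.12)
m.move_l((x,y,.0965),max_speed=.04)
print("low",m.current_ee_pos(),m.current_force())
m.set_gripper(36/85,60); m.dwell(.3)
print("w",m.current_grip_width()*85,m.current_grip_force(),m.current_force())
m.move_l((x,y,.16),max_speed=.06); m.dwell(.3)
print("w",m.current_grip_width()*85,m.current_grip_force(),m.current_force(),m.current_time())
im,W=cloud("wrist");save("lift",im)
E
```

```text
49.89009297850266 [ 0.44421328  0.0288346  -0.4781244 ]
low [ 0.42507397 -0.37258934  0.09658709] [-0.30047825 -0.20862146 -0.2771513 ]
w 37.02347248410375 44.47723746299744 [-0.30228732  0.74767166  5.63511767]
w 36.69725277189717 44.13495182991028 [ 0.76738513  0.00626648 -0.64186441] 15.9167
```

View pics/lift.png

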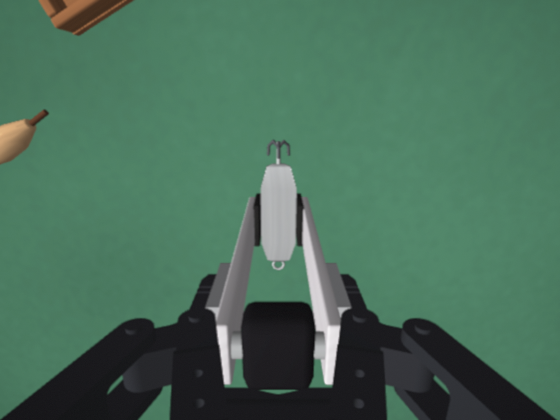

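The lure sits firmly between the pads at (278,213), hook at (278,150), with the tongs symmetric around it. Carrying it to the tray.

```bash
python3 - <<'E'
from h import *
m.move_l((.425,-.3725,.26),max_speed=.12)
x,y=.5706,.0832;yaw=.2985-.008
m.move_ptp((x,y,.26),down(yaw)); m.dwell(.2)
print(m.current_grip_width()*85,m.current_force())
m.move_l((x,y,.14),max_speed=.1)
im,W=cloud("wrist");save("over",im)
T=np.array(m.current_ee_pos());R=np.array(m.current_tcp_rot());print(T,m.current_force(),m.current_time())
E
```

```text
37.06095192356874 [-0.08000426  0.42760039 -1.76231291]
[0.5709339  0.08323734 0.14062633] [ 0.75126995  0.13521305 -1.22052355] 20.2917
```

View pics/over.png

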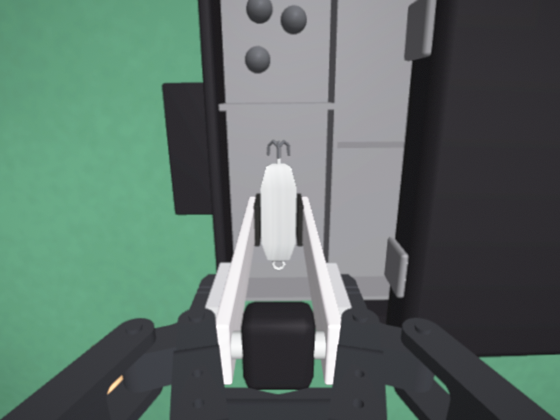

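The lure at (278,213) is over the long compartment, centred between the front panel (x≈225) and the divider (x≈328), clear of the short compartment's wall at y≈105. Lowering.

```bash
python3 - <<'E'
from h import *
x,y=.5706,.0832
m.move_l((x,y,.112),max_speed=.06); print(m.current_force())
m.move_l((x,y,.1068),max_speed=.02); print(m.current_ee_pos(),m.current_force())
m.set_gripper(50/85,40); m.dwell(.4)
print("w",m.current_grip_width()*85,m.current_force())
m.move_l((x,y,.15),max_speed=.05); m.move_l((x,y,.25),max_speed=.12)
im,W=cloud("wrist");save("placed",im)
print([(r["at"],r["confidence"]) for r in m.look_for("wrist","lure")[:2]])
print(m.current_grip_width()*85,m.current_force(),m.current_time())
E
```

```text
[ 0.01716255 -0.45677754 -0.35573518]
[0.57094453 0.08320719 0.10702708] [ 0.94737211 -0.3268778   1.71303565]
w 49.8809898361931 [-0.07164056  0.1058132  -0.31279307]
[([0.5673, 0.0854, 0.0157], 0.91), ([0.6536, 0.1599, 0.0997], 0.24)]
49.87006077920366 [-0.09939214  1.01486187 -1.25392399] 24.1
```

View pics/placed.png

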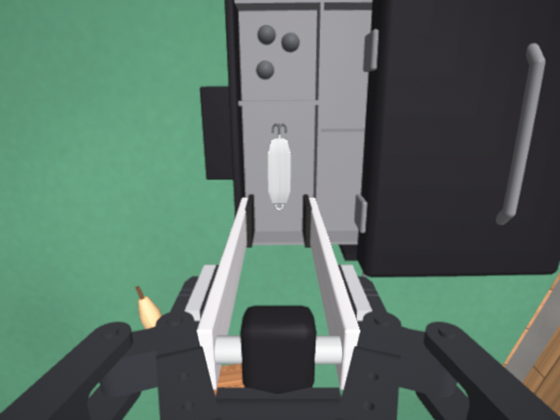

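The lure lies flat along the compartment at (279,170), free of the open tongs. Returning the tongs to the caddy.

```bash
python3 - <<'E'
from h import *
x,y=.607,-.2447
m.move_ptp((x,y,.25),down(np.deg2rad(-63)))
m.move_l((x,y,.112),max_speed=.12); z=.104
f0=m.current_force()[2]
while z>.096:
    m.move_l((x,y,z),max_speed=.03); f=m.current_force()[2]
    print(z,round(f-f0,2))
    if f-f0>2.5: break
    z-=.0015
m.dwell(.2);m.set_gripper(1.0,40);m.dwell(.3)
m.move_l((x,y,.26),max_speed=.08)
im,W=cloud("wrist");save("back",im)
print(m.current_grip_width()*85,m.current_force(),m.current_time())
k=(abs(W[...,0]-.605)<.07)&(abs(W[...,1]+.245)<.07)&(W[...,2]>.146)&(W[...,2]<.175)
print(cv2.minAreaRect((W[k][:,:2]*1000).astype(np.float32)),np.median(W[k][:,2]))
E
```

```text
0.104 0.4
0.1025 0.62
0.10099999999999999 6.36
85.29675845772536 [ 0.35506401 -0.75772412 -1.71089619] 30.7083
((605.98095703125, -241.1654510498047), (27.207372665405273, 57.89297103881836), 27.01205062866211) 0.15461498386042882
```

View pics/back.png

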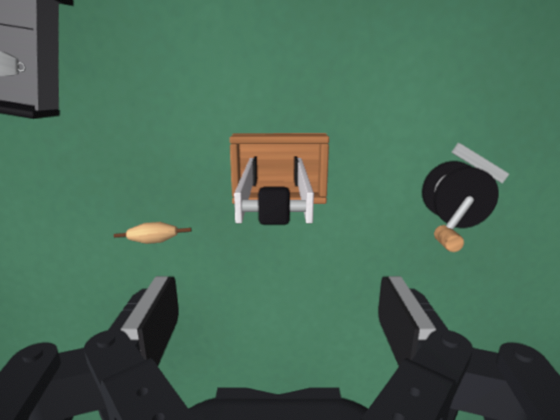

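The tongs stand upright in the caddy, head at (274,205). Now I'll push the tray home by its tab.

```bash
python3 - <<'E'
from h import *
b=.2985;ex=np.array([np.cos(b),np.sin(b)]);C=np.array([.7202,.1753])
p=lambda X,z:(*(C+ex*X),z)
m.set_gripper(0.0,40)
m.move_ptp(p(-.29,.2),down(b-np.pi/2))
m.move_l(p(-.29,.033),max_speed=.12)
f0=np.array(m.current_force())[:2]@ex
m.move_l(p(-.262,.033),max_speed=.06)
m.move_l(p(-.155,.033),max_speed=.05)
print("f",np.array(m.current_force())[:2]@ex-f0)
X=-.155
while X<-.125:
    X+=.002; m.move_l(p(X,.033),max_speed=.03); f=np.array(m.current_force())[:2]@ex-f0
    print(round(X,3),round(f,1))
    if f<-10: break
m.move_l(p(X-.05,.033),max_speed=.08); m.move_l(p(X-.08,.25),max_speed=.15)
im,W=cloud("wrist");save("home",im);print(m.current_time())
im,W=cloud("top")
P=W[np.isfinite(W[...,0])];x=(P[:,:2]-C)@ex*1000;y=(P[:,:2]-C)@[-ex[1],ex[0]]*1000
k=(abs(y)<110)&(P[:,2]>.025)&(P[:,2]<.06)&(x<-60)&(x>-260);print(np.percentile(x[k],[1,10,50,90]))
E
```

```text
f -0.3321751128803232
-0.153 0.2
-0.151 0.1
-0.149 -0.4
-0.147 -1.1
-0.145 0.3
-0.143 0.1
-0.141 -0.5
-0.139 -9.5
-0.137 -19.7
42.0167
[-104.82664743 -103.82084706 -102.46158052  -97.60452285]
```

View pics/home.png

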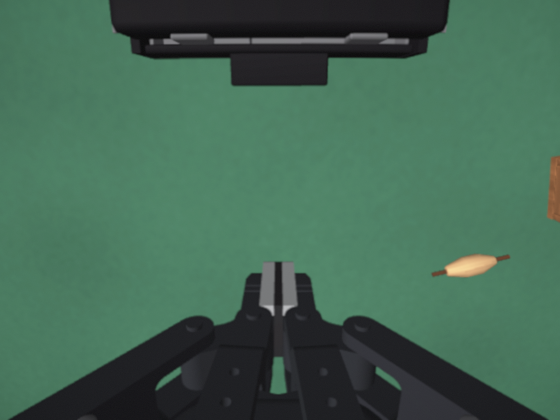

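```bash
python3 - <<'E'
from h import *
b=.2985;ex=np.array([np.cos(b),np.sin(b)]);C=np.array([.7202,.1753]);ey=np.array([-ex[1],ex[0]])
for cam in("wrist","top","scene"):
    im,W=cloud(cam);P=W[np.isfinite(W[...,0])];x=(P[:,:2]-C)@ex*1000;y=(P[:,:2]-C)@ey*1000;z=P[:,2]*1000
    k0=(x>-160)&(x<110)
    for n,k in dict(panel=(abs(y)<115)&(abs(y)>55)&(z>20)&(z<56),tab=(abs(y)<35)&(z>40)&(z<50),top=(abs(y)<125)&(z>93)&(z<106),front=(abs(y)>122)&(abs(y)<129)&(z>15)&(z<85)).items():
        q=x[k&k0]
        if len(q)>5: print(cam,n,len(q),np.round(np.percentile(q,[1,5,20,50,95,99]),1),"zmed",np.median(z[k&k0]))
    k=(abs(y)<115)&k0&(abs(y)>55)
    print([(c,int(np.median(z[k&(abs(x-c)<1)])) if (k&(abs(x-c)<1)).sum() else None) for c in range(-112,-84,2)])
E
```

```text
wrist panel 1645 [-102.5 -102.3 -101.7  -99.5  -94.5  -89. ] zmed 50.506572223304325
wrist tab 2733 [-130.4 -128.7 -124.3 -114.7 -101.4  -94. ] zmed 45.236015253824476
wrist top 10749 [-91.5 -90.5 -87.4 -80.9 -71.1 -70.1] zmed 98.76933803945475
wrist front 391 [-102.2 -102.  -101.5  -97.3  -90.9  -89.3] zmed 56.28277681453823
[(-112, 0), (-110, 0), (-108, 0), (-106, 0), (-104, 0), (-102, 28), (-100, 51), (-98, 51), (-96, 72), (-94, 91), (-92, 90), (-90, 95), (-88, 97), (-86, 98)]
top panel 50 [-104.7 -104.3 -103.7 -102.7  -96.4  -95.2] zmed 49.13180843765022
top top 5218 [-84.  -60.4 -32.4  12.2  86.5  93.5] zmed 99.40487942384675
top front 27 [-104.  -103.9 -103.1  -98.9  -90.8  -90.3] zmed 54.92650869960239
[(-112, 0), (-110, -1), (-108, -2), (-106, 0), (-104, 26), (-102, 50), (-100, 53), (-98, 51), (-96, 49), (-94, 82), (-92, 92), (-90, 98), (-88, 99), (-86, 97)]
scene panel 109 [94.  94.7 95.6 96.3 98.  98.4] zmed 37.77705503581241
scene tab 111 [-130.4 -129.3 -126.4 -119.9   97.    97.7] zmed 45.674155802046315
scene top 4154 [-89.1 -81.  -52.    4.5  89.2  95.5] zmed 99.51680865189917
scene front 107 [-102.6  -91.   -60.3    9.8   96.8   97.3] zmed 51.27996765321117
[(-112, None), (-110, None), (-108, None), (-106, None), (-104, None), (-102, None), (-100, None), (-98, 85), (-96, 91), (-94, 94), (-92, 93), (-90, 96), (-88, 98), (-86, 99)]
```

The panel front (-102.5 mm) is flush with the box body (-102.2 mm) and a hard stop was felt, so the tray is home.

```bash
python3 - <<'E'
from h import *
print(m.current_time(),m.current_force()); print(m.sign_off())
E
```

```text
42.2167 [ 0.26279008  0.40727449 -0.26323601]
the job is handed in; nothing more can be done
None
```

I handed the job in at 42 s of the 72 s allowed: the lure was laid flat in the tray's long front compartment with the tongs, the tongs are upright in their caddy and the tray is fully home; the lure is out of sight with the tray shut, so I last saw it before the push, and no verdict was returned.

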